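# Zero a spring tension gauge and pull it to its red mark

### The arm

A 6-joint arm with a two-finger parallel gripper is mounted at the origin on a cart in front of the work surface, level with it; the furniture and walls round the work are solid. World frame = base frame: x ahead of the robot, y to its left, z up, the work surface at z = 0. Lengths are in m, angles in rad, forces in N, time in s.
With the tool pointing down it reaches from about 0.35 to 0.875 m from the base axis. Payload 4.2 kg.
Tool frame: the origin (TCP) lies between the finger pads; the fingertips stand 25 mm ahead of it and the grasp point (between the pads) lies 6 mm ahead of it; z points along the fingers, y is the line along which they close (so a half turn about z gives the same grasp; the last joint's range is limited). The gripper opens to 85 mm and grips with 20 to 120 N. Pads are 22 mm wide; open, the fingers measure 114 mm over their backs; the gripper's body (76 mm by 85 mm) begins 54 mm behind the grasp point. The pads swing forward as they close: fully open they stand 13 mm farther back than shut.
Start: joints at [-1, 0.385, 0.008, 0, -1.194, -0.259], TCP at [0.192, -0.595, 0.256] pointing down, gripper open.
Joint ranges: [-3.14, 3.14], [-1.21, 2.06], [-1.07, 1.41], [-3.16, 2.05], [-2.99, -0.16], [-3.1, 3.1]. Speed limits (rad/s): [2.79, 2.79, 3.14, 3.14, 3.14, 3.14].

### API

Orientations are given as a unit quaternion [w, x, y, z].
In Python, from cell import * gives the robot as it stands.
- The arm moves only by the tool carry_out, never from a script. Its argument "increments" is one flat list of numbers, 4 for each row, row after row: the shift along the tool's x, y, z in m, then the turn about the tool's z in degrees. A call has 1 to 5 rows; each row is the pose to reach, as a shift and turn from the pose commanded when the call began, along the tool's axes at that moment; what a row does not reach only later rows make up. A row lasts 1/8 s, in which the tool goes at most 62.5 mm and 10.7 degrees, less where a joint would pass 70% of its speed; a pose out of reach is approached as far as the arm can. A call with a gripper value outside its range is refused whole. "fingers" is the opening, from 0 (shut) to 1 (fully open), set as the call begins (left out, the last holds). The fingers move at their own pace and stop on an object; "force" is the grip in N (left out, the last holds). Time passes only in rows, so rows that repeat a pose let the fingers close. It gives the time, the measured TCP pose, the force, the opening and the grip force at its end, in the units of the state.
- read_state(): the state, without advancing time (a new reading comes with each control period).
- capture(name): name is "side" or "top"; returns a dict with "pixels" (384x512x3 uint8, red, green, blue), "fx", "fy", "cx", "cy" (pixels), "D" ([k1, k2, p1, p2, k3] as OpenCV has them; the pictures are not rectified), "cam_to_world" (4x4, takes a point from camera to world coordinates). Camera axes: x right, y down, z forward; pixel columns grow to the right and rows downward; lengths in m; the calibration is good to about 2 mm. A picture is of the moment at which its call begins. There is no depth.
- sign_off(): hands the job in; it is judged then, once.
The state is a dict: "time": time; "qpos": joint angles; "joint_vel": joint speeds; "tau": joint torques, N m; "position": TCP position; "tcp_rot": TCP orientation; "force": force on the tool from outside, world axes, zero at the start; "ft_torque": the same for the moment, N m; "finger_gap": finger opening in m; "grasp_force": force on a finger pad.
Only numpy, scipy, OpenCV 4.12 (cv2) and the standard library are available. Lean on these libraries where they do the work, as an engineer would, in place of code of your own. Each camera call takes 0.05 s, during which the arm holds its last target. There are 200 camera calls.

### The job

Do the daily check of the spring tension gauge: first slide the yellow drag rider back along the rail until it rests against the steel carriage at its home stop, then pull the carriage out by its black post, pushing the rider ahead of it, until the rider's centre line stands level with the red mark, no farther, and hold it there for a second. Ease the carriage fully home without letting it snap back and let go, leaving the rider on the rail at the mark as the reading. Do not shift the red mark or disturb the things standing round the gauge.

Things in the scene. Friction and masses are not known exactly. Their poses are not given: they have to be found in the camera images.
- gauge: Fixed spring gauge: grey base plate 450 x 110 x 10 mm, aluminium rail along its middle (30 mm wide, top at z 35 mm, x -150 to +150 mm). Origin on the worktop, mid-rail; x = pull direction, from the blue housing out along the rail; y across; z up. Blue housing: x -278 to -150, 66 mm wide, top z 62. Black end stop at x +150 to +162, top z 47. All heights here are above the worktop.
- carriage (a joint): How far the sprung steel carriage is pulled out along the gauge's +x, in m: 0 = home, against the housing; 0.16 = end of travel. A spring pulls it home: 2.7 N at home plus 45 N/m, so 5 to 8 N at the red mark. Nothing latches it: let go and it snaps back.
- carriage_grip (a point): On the axis of the carriage's upright black post, at z 86 mm, where to grip: 24 mm diameter from z 53 mm up to a cap 30 mm wide and 6 mm thick, top at z 115 mm. The carriage block below is 48 mm long (x), 52 mm wide, top z 53 mm; the post's axis is 18 mm from its rear end. Axes as the gauge.
- carriage_face (a point): Centre of the carriage's front face (which pushes the rider), 30 mm in front of the post's axis, at the height of the rail's top. Axes as the gauge.
- rider: Loose yellow rider astride the rail, held by friction: plate 64 mm long (x), 50 wide, 12 thick; upright fin at mid-length, 16 mm thick (x), 44 wide, top at z 70 mm; 0.15 kg. Origin at mid-length (its black centre line) on the underside, z 35 mm; axes as the gauge. Touching the carriage, its origin is 32 mm in front of carriage_face. It starts farther out than the red mark.
- mark_line (a point): The red mark: two low red cursors with noses and a white line, one on each edge of the base plate, tops at z 19 mm. This point is on the rail's centre line at the rail's top, level with both noses; axes as the gauge. The rider's origin must come to the same gauge x. Its place differs from start to start; friction holds it (about 20 N to shift).
- dropper_bottle: Bystander: amber dropper bottle with a red bulb, 35 mm diameter, 104 mm tall, standing beside the gauge. Origin under its centre.
- timer: Bystander: white timer, 62 x 64 x 20 mm, lying beside the gauge. Origin under its centre.
- spare_eyepiece: Bystander: black and white microscope eyepiece, 40 mm diameter, 49 mm tall, standing beside the gauge. Origin under its centre.
There are look-alikes about, which are no part of the job. There is more than one size of the rider; the one meant has the size given above.

How it is judged:
By the outcome, as a careful person would: the job done as asked, in the order asked, and still so for the second after the job is handed in, with the robot touching nothing.
It also fails if it takes over 61 s, if anything falls off the work surface, if the arm or the gripper's body presses on something with over 40 N, if the wrist force passes 120 N, or if a joint passes its speed limit or range.

## Working session

There is one attempt and no reset: what is moved stays moved. The work goes in short steps, Python scripts to look and compute and a tool call to move; the robot and the scene stay as the last step left them, time stands still between calls to the robot, and variables do not carry over. Pictures are saved under pics/ and viewed, at most 10 in all, crops included, and the job is handed in when it is done.

Besides the shell and the picture viewer there is one more tool, called in YAML: its name, and indented under it one key for each argument. carry_out: Moves the arm, as the interface text tells. Its arguments: {"type":"object","properties":{"increments":{"type":"array","items":{"type":"number"}},"fingers":{"type":"number"},"force":{"type":"number"}},"required":["increments"]}

```bash
mkdir -p pics; cat > h.py <<'E'
from cell import *
import numpy as np, cv2
def ray(c,u,v):
    K=np.array([[c['fx'],0,c['cx']],[0,c['fy'],c['cy']],[0,0,1]])
    p=cv2.undistortPoints(np.array([[[u,v]]],float),K,np.array(c['D'],float))[0,0]
    T=np.array(c['cam_to_world']); return T[:3,3],T[:3,:3]@np.array([p[0],p[1],1])
def plane(c,u,v,z):
    o,d=ray(c,u,v); return o+d*(z-o[2])/d[2]
def proj(c,P):
    K=np.array([[c['fx'],0,c['cx']],[0,c['fy'],c['cy']],[0,0,1]])
    Ti=np.linalg.inv(np.array(c['cam_to_world']))
    return cv2.projectPoints(np.atleast_2d(np.array(P,float)),cv2.Rodrigues(Ti[:3,:3])[0],Ti[:3,3],K,np.array(c['D'],float))[0][:,0]
def save(c,n): cv2.imwrite('pics/'+n,c['pixels'][:,:,::-1])
E
python3 - <<'E'
from h import *
a=capture('top');b=capture('side')
save(a,'t0.png');save(b,'s0.png')
import pickle;pickle.dump((a,b),open('c0.pkl','wb'))
print(np.array(a['cam_to_world'])[:3].round(3),np.array(b['cam_to_world'])[:3].round(3),a['fx'],read_state())
E
```

```text
[[ 0.009 -0.991  0.132  0.367]
 [-1.    -0.009 -0.003 -0.055]
 [ 0.004 -0.132 -0.991  1.302]] [[ 1.    -0.03   0.006  0.518]
 [-0.025 -0.658  0.753 -0.703]
 [-0.019 -0.752 -0.658  0.645]] 499.11016577994604 {'time': 0.1, 'qpos': array([-1.00041053e+00,  3.85458799e-01,  6.75577251e-03, -4.23093825e-04,
       -1.19398848e+00, -2.58614053e-01]), 'joint_vel': array([ 0.0014657 , -0.00187186,  0.00335342,  0.00028248, -0.00036484,
        0.00099852]), 'tau': array([-4.21737177e-04, -3.93318307e+01,  1.88928366e+01,  4.19794768e+00,
       -2.57461877e-03,  1.22116990e-05]), 'position': array([ 0.19159487, -0.59441182,  0.25534265]), 'tcp_rot': array([-2.01645209e-04, -1.55178138e-01,  9.87886030e-01,  9.46537596e-04]), 'force': array([-0.14205836,  0.66960281,  0.14763533]), 'ft_torque': array([-0.00706069, -0.01174717, -0.00590694]), 'grasp_force': 0.0, 'finger_gap': 0.08506228782037749}
```

View pics/t0.png

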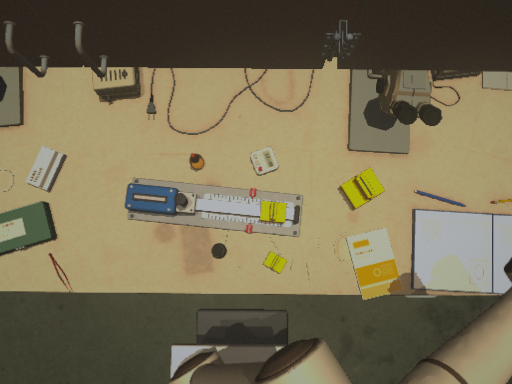

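View pics/s0.png

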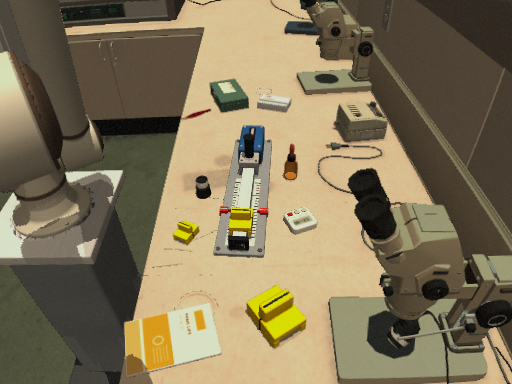

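The top view shows the gauge running along image x: blue housing at (152,199), post at (183,203), rider on the rail at (272,212) and red cursors at (252,192) and (249,229). The decoys are at (275,262) and (362,188). The bottle is at (197,162), the timer at (264,161) and the eyepiece at (219,250).

```bash
cat >> h.py <<'E'
def blobs(c,lo,hi,box,amin=8):
    hsv=cv2.cvtColor(c['pixels'],cv2.COLOR_RGB2HSV); m=cv2.inRange(hsv,np.array(lo),np.array(hi))
    k=np.zeros_like(m); x0,y0,x1,y1=box; k[y0:y1,x0:x1]=m[y0:y1,x0:x1]
    n,l,s,ce=cv2.connectedComponentsWithStats(k)
    return [(ce[i],s[i],cv2.minAreaRect(np.argwhere(l==i)[:,::-1].astype(np.float32))) for i in range(1,n) if s[i,4]>=amin]
E
python3 - <<'E'
from h import *
import pickle;a,b=pickle.load(open('c0.pkl','rb'))
for nm,c,box in(('top',a,(115,140,320,245)),('side',b,(190,110,290,260))):
    for col,lo,hi,z in(('blue',(95,80,40),(125,255,255),.062),('red',(0,150,90),(6,255,255),.019),('red2',(172,150,90),(180,255,255),.019),('yel',(24,150,60),(34,255,255),.06)):
        for ce,s,r in blobs(c,lo,hi,box): print(nm,col,ce.round(1),s[4],'rect',np.round(r[0],1),np.round(r[1],1),round(r[2],1),plane(c,*ce,z).round(4),plane(c,*r[0],z).round(4))
A=cv2.resize(a['pixels'][165:245,115:315],None,fx=4,fy=4,interpolation=cv2.INTER_CUBIC)
B=cv2.resize(b['pixels'][110:260,190:290],None,fx=4,fy=4,interpolation=cv2.INTER_CUBIC)[:,:]
im=np.zeros((600,800,3),np.uint8); im[:320]=A; cv2.imwrite('pics/zt.png',im[:320,:,::-1]); cv2.imwrite('pics/zs.png',B[:,:,::-1])
E
```

```text
top blue [151.  198.1] 903 rect [150.7 198. ] [49.2 24.9] 6.0 [0.5177 0.21   0.062 ] [0.5179 0.2108 0.062 ]
top red [259.8 168.7] 10 rect [260.  168.5] [3. 2.] 90.0 [ 0.6028 -0.0619  0.019 ] [ 0.6033 -0.0624  0.019 ]
top red [250.8 192.4] 16 rect [250.6 192.6] [9.1 1.9] 82.9 [ 0.54   -0.0389  0.019 ] [ 0.5396 -0.0386  0.019 ]
top red [254.5 192.2] 13 rect [254.5 192. ] [6. 1.] 90.0 [ 0.5407 -0.0487  0.019 ] [ 0.5413 -0.0486  0.019 ]
top red [246.8 228.5] 13 rect [246.7 228.4] [1.6 7.1] 8.1 [ 0.4464 -0.0297  0.019 ] [ 0.4468 -0.0296  0.019 ]
top red [250.6 228.9] 14 rect [250.5 228.5] [7. 1.] 90.0 [ 0.4455 -0.0394  0.019 ] [ 0.4466 -0.0392  0.019 ]
top yel [272.7 210.9] 451 rect [272.7 211.1] [24.7 19.3] 5.2 [ 0.4884 -0.0949  0.06  ] [ 0.488  -0.0947  0.06  ]
side blue [253.3 138.9] 398 rect [251.1 143.1] [24.2 35.6] 5.7 [0.5231 0.1946 0.062 ] [0.5168 0.174  0.062 ]
side red [223.2 206.9] 9 rect [223.5 206.5] [7. 1.] -0.0 [ 0.4452 -0.0325  0.019 ] [ 0.4458 -0.0312  0.019 ]
side red [224.2 210.5] 40 rect [225.  211.5] [ 5. 10.] 90.0 [ 0.4479 -0.0452  0.019 ] [ 0.45   -0.0487  0.019 ]
side red [263.5 208. ] 8 rect [263.5 208. ] [7. 0.] 180.0 [ 0.5417 -0.0407  0.019 ] [ 0.5417 -0.0407  0.019 ]
side red [262.7 211.7] 38 rect [262.6 211.6] [11.6  4.6] 23.2 [ 0.5394 -0.0534  0.019 ] [ 0.5391 -0.053   0.019 ]
side red2 [196.9 113.5] 27 rect [197.5 113.4] [ 2.2 15.8] 71.6 [0.3389 0.4265 0.019 ] [0.3407 0.4272 0.019 ]
side yel [240.6 218.6] 295 rect [240.6 217.5] [22.8 20.1] 2.9 [ 0.4893 -0.1154  0.06  ] [ 0.4892 -0.1119  0.06  ]
side yel [193.1 228. ] 60 rect [194.  229.5] [13.  8.] 90.0 [ 0.388  -0.1396  0.06  ] [ 0.3905 -0.1439  0.06  ]
```

View pics/zt.png

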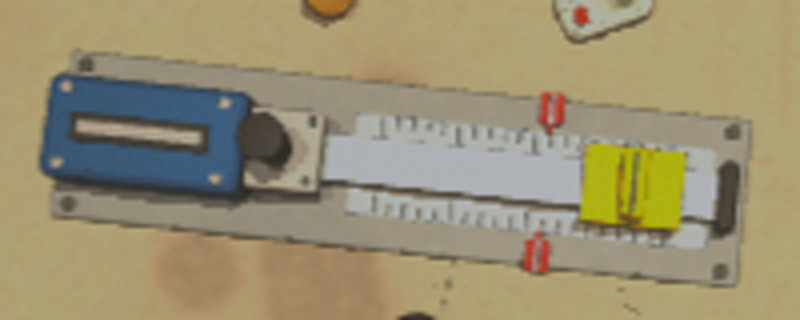

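View pics/zs.png

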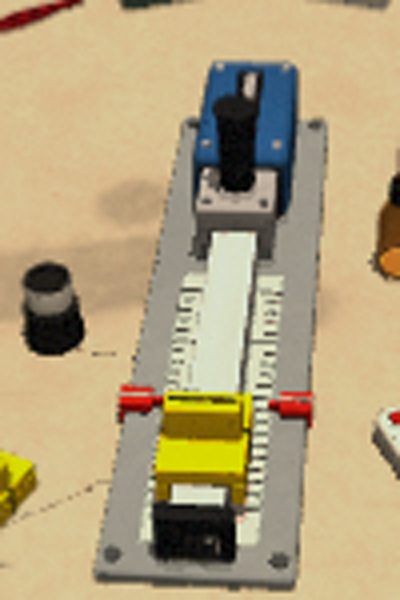

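The zoomed views confirm the layout. In the top image the noses are at about (253,192) and (249,228), the rider's line is at about (272,211) and the cap is at about (181,199). In the side image the rider stands nearer the camera than the mark, so it is farther out.

```bash
cat >> h.py <<'E'
U=np.array([-.097,-.9953,0]);U/=np.linalg.norm(U);V=np.array([-U[1],U[0],0]);O=np.array([.4971,-.0022,0])
def g(p): p=np.array(p)-O; return np.array([p@U,p@V,p[2]]).round(4)
def w(x,y,z): return O+U*x+V*y+np.array([0,0,z])
def inc(x,y,z,ang=174.43):
    s=read_state();q=s['tcp_rot']
    from scipy.spatial.transform import Rotation as Ro
    R=Ro.from_quat([q[1],q[2],q[3],q[0]]).as_matrix()
    d=R.T@(w(x,y,z)-s['position']); a=np.degrees(np.arctan2(R[1,1],R[0,1]))
    t=-((ang-a+180)%360-180)
    print('now g',g(s['position']),'t',round(s['time'],2),'F',s['force'].round(1),'inc',d.round(4),'turn',round(t,1),'gapmm',round(s['finger_gap']*1e3,1))
E
python3 - <<'E'
from h import *
import pickle;a,b=pickle.load(open('c0.pkl','rb'))
def tri(p,q):
    o1,d1=ray(a,*p);o2,d2=ray(b,*q)
    s=np.linalg.lstsq(np.c_[d1,-d2],o2-o1,rcond=None)[0];A=o1+d1*s[0];B=o2+d2*s[1];return g((A+B)/2),(np.linalg.norm(A-B)*1e3).round(1)
z=lambda x,y:(115+(x+.5)/4-.5,165+(y+.5)/4-.5); y=lambda u,v:(190+(u+.5)/4-.5,110+(v+.5)/4-.5)
print('fin top plane',g(plane(a,*z(629,187),.07)),'tri',tri(z(629,187),y(203,399)))
print('cap',g(plane(a,*z(265,137),.115)),tri(z(265,137),y(236,108)))
print('noses',g(plane(a,*z(552,110),.019)),g(plane(a,*z(537,253),.019)),g(plane(b,*y(140,400),.019)),g(plane(b,*y(292,405),.019)))
for p in((76,52),(52,215),(749,121),(737,286)): print('plate',g(plane(a,*z(*p),.01)))
for p in((190,122),(326,122),(97,578),(296,585)): print('plateS',g(plane(b,*y(*p),.01)))
inc(.122,0,.16); inc(.122,0,.08)
E
```

```text
fin top plane [ 0.0908 -0.002   0.07  ] tri (array([ 0.0907, -0.0005,  0.0656]), np.float64(2.1))
cap [-0.1299  0.0004  0.115 ] (array([-0.1303,  0.0009,  0.113 ]), np.float64(0.6))
noses [0.0371 0.0476 0.019 ] [ 0.0374 -0.0456  0.019 ] [ 0.0445 -0.0441  0.019 ] [0.044  0.0467 0.019 ]
plate [-0.2776  0.0539  0.01  ]
plate [-0.2783 -0.0539  0.01  ]
plate [0.1656 0.0553 0.01  ]
plate [ 0.168  -0.0525  0.01  ]
plateS [-0.2695 -0.0489  0.01  ]
plateS [-0.274   0.0538  0.01  ]
plateS [ 0.1745 -0.0508  0.01  ]
plateS [0.173  0.0563 0.01  ]
now g [ 0.6191 -0.2466  0.2553] t 0.1 F [-0.1  0.7  0.1] inc [-0.4239  0.3579  0.096 ] turn -66.6 gapmm 85.1
now g [ 0.6191 -0.2466  0.2553] t 0.1 F [-0.1  0.7  0.1] inc [-0.4239  0.3577  0.176 ] turn -66.6 gapmm 85.1
```

carry_out:
  increments: [-0.042, 0.036, 0, -7, -0.086, 0.073, 0, -15, -0.13, 0.11, 0, -23, -0.174, 0.147, 0, -31, -0.218, 0.184, 0.02, -39]
  fingers: 0
  force: 30

```text
time: 0.72
position: [0.3442, -0.3517, 0.2373]
tcp_rot: [0.001, -0.478, 0.878, -0.002]
force: [1.1, 0.2, -0.6]
finger_gap: 0.0
grasp_force: 0.0
```

```bash
python3 -c "
from h import *
inc(.122,0,.13)"
```

```text
now g [ 0.3627 -0.1183  0.2373] t 0.72 F [ 1.1  0.2 -0.6] inc [-0.2681  0.0057  0.1073] turn -27.3 gapmm 0.0
```

carry_out:
  increments: [-0.058, 0.001, 0.015, -7, -0.116, 0.002, 0.035, -14, -0.174, 0.004, 0.06, -21, -0.228, 0.005, 0.085, -27.3, -0.268, 0.0055, 0.107, -27.3]

```text
time: 1.35
position: [0.4853, -0.1234, 0.1283]
tcp_rot: [-0.0, -0.671, 0.741, 0.0]
force: [0.1, -0.1, 0.1]
finger_gap: -0.0001
grasp_force: 0.0
```

```bash
python3 -c "
from h import *
inc(.122,0,.08)"
```

```text
now g [0.1218 0.     0.1283] t 1.35 F [ 0.1 -0.1  0.1] inc [0.0002 0.     0.0483] turn -0.1 gapmm -0.1
```

carry_out:
  increments: [0, 0, 0.025, 0, 0, 0, 0.048, 0, -0.01, 0, 0.048, 0, -0.02, 0, 0.048, 0, -0.03, 0, 0.048, 0]

```text
time: 1.98
position: [0.4883, -0.0949, 0.0823]
tcp_rot: [0.001, -0.67, 0.742, -0.001]
force: [-0.2, -0.8, -1.0]
finger_gap: 0.0002
grasp_force: 0.4
```

carry_out:
  increments: [-0.012, 0, 0, 0, -0.024, 0, 0, 0, -0.036, 0, 0, 0, -0.048, 0, 0, 0, -0.06, 0, 0, 0]

```text
time: 2.6
position: [0.4939, -0.0351, 0.0813]
tcp_rot: [-0.0, -0.67, 0.742, 0.0]
force: [0.2, -3.1, 2.1]
finger_gap: -0.0002
grasp_force: 1.4
```

```bash
python3 -c "
from h import *
inc(-.045,0,.08)
save(capture('side'),'s1.png')"
```

```text
now g [0.033  0.     0.0813] t 2.6 F [ 0.2 -3.1  2.1] inc [-0.078   0.0004  0.0013] turn -0.3 gapmm -0.2
```

View pics/s1.png

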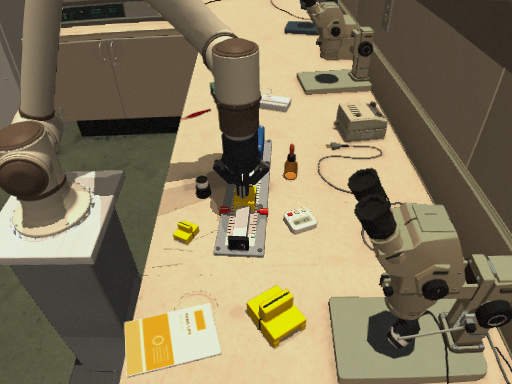

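The rider (242,195) is being pushed ahead of the closed fingers, now inward of the red mark, and nothing else has moved.

carry_out:
  increments: [-0.014, 0, 0, 0, -0.028, 0, 0, 0, -0.042, 0, 0, 0, -0.055, 0, 0, 0, -0.065, 0, 0, 0]

```text
time: 3.28
position: [0.5004, 0.0298, 0.0812]
tcp_rot: [-0.0, -0.67, 0.742, 0.0]
force: [-0.4, -1.8, 0.0]
finger_gap: -0.0002
grasp_force: 0.7
```

carry_out:
  increments: [-0.004, 0, 0, 0, -0.008, 0, 0, 0, -0.011, 0, 0, 0, -0.013, 0, 0, 0, -0.013, 0, 0, 0]

```text
time: 3.9
position: [0.5019, 0.0418, 0.0813]
tcp_rot: [0.0, -0.67, 0.742, -0.0]
force: [-0.1, -1.1, -0.4]
finger_gap: -0.0001
grasp_force: 0.1
```

```bash
python3 -c "
from h import *
inc(-.051,0,.08)"
```

```text
now g [-0.0443  0.0005  0.0813] t 3.9 F [-0.1 -1.1 -0.4] inc [-0.0067  0.0005  0.0013] turn -0.3 gapmm -0.1
```

Creep on until the force rises.

carry_out:
  increments: [-0.001, 0, 0, 0, -0.002, 0, 0, 0, -0.003, 0, 0, 0, -0.004, 0, 0, 0, -0.005, 0, 0, 0]

```text
time: 4.53
position: [0.5023, 0.0467, 0.0814]
tcp_rot: [0.0, -0.67, 0.742, -0.0]
force: [-0.7, -1.8, 0.3]
finger_gap: -0.0
grasp_force: 0.8
```

carry_out:
  increments: [-0.001, 0, 0, 0, -0.002, 0, 0, 0, -0.003, 0, 0, 0]

```text
time: 4.9
position: [0.5027, 0.0495, 0.0815]
tcp_rot: [-0.0, -0.67, 0.742, -0.0]
force: [1.7, -5.5, 1.8]
finger_gap: -0.0001
grasp_force: 2.8
```

carry_out:
  increments: [-0.0007, 0, 0, 0, -0.0014, 0, 0, 0]

```text
time: 5.15
position: [0.5027, 0.0498, 0.0817]
tcp_rot: [-0.001, -0.67, 0.742, -0.001]
force: [1.6, -10.5, 2.7]
finger_gap: 0.0004
grasp_force: 5.1
```

```bash
python3 -c "
from h import *
inc(-.051,0,.08)
a=capture('top');save(a,'t1.png');b=capture('side')
A=cv2.resize(a['pixels'][165:245,155:255],None,fx=4,fy=4,interpolation=cv2.INTER_CUBIC)
B=cv2.resize(b['pixels'][110:220,200:290],None,fx=4,fy=4,interpolation=cv2.INTER_CUBIC)
im=np.zeros((440,760,3),np.uint8);im[:320,:400]=A;im[:,400:]=B;cv2.imwrite('pics/z2.png',im[:,:,::-1])"
```

```text
now g [-0.0523  0.0006  0.0817] t 5.15 F [  1.6 -10.5   2.7] inc [0.0013 0.0006 0.0017] turn -0.2 gapmm 0.4
```

View pics/z2.png

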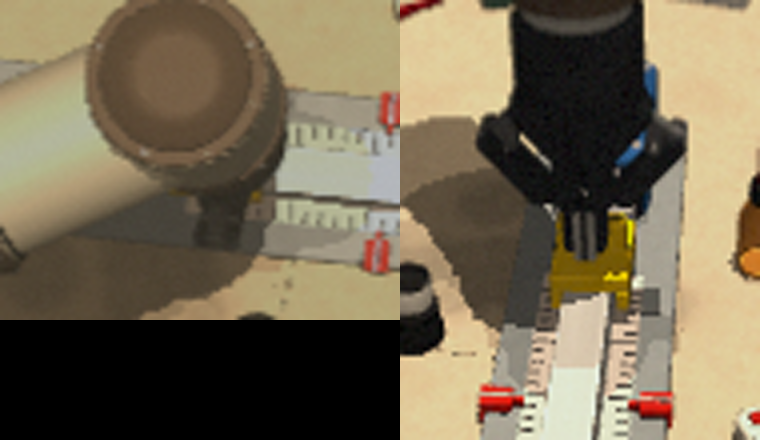

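The rider (590,265 in the right crop) sits back at the carriage, and the force rose to 10 N within 0.3 mm, so it is seated. Now back off, rise and go over the post.

carry_out:
  increments: [0.004, 0, 0, 0, 0.01, 0, -0.03, 0, 0.01, 0, -0.085, 0, -0.03, 0, -0.105, 0, -0.078, 0, -0.105, 0]

```text
time: 5.88
position: [0.5119, 0.1302, 0.1889]
tcp_rot: [0.003, -0.67, 0.743, -0.0]
force: [0.6, -0.1, 0.1]
finger_gap: -0.0002
grasp_force: 0.0
```

carry_out:
  increments: [0, 0, 0, 0, 0, 0, 0, 0]
  fingers: 1

```text
time: 6.12
position: [0.5103, 0.1289, 0.1859]
tcp_rot: [-0.0, -0.67, 0.742, 0.0]
force: [-0.2, -0.2, 0.1]
finger_gap: 0.0358
grasp_force: 0.0
```

```bash
python3 -c "
from h import *
inc(-.131,0,.094)"
```

```text
now g [-0.1318  0.0004  0.1859] t 6.12 F [-0.2 -0.2  0.1] inc [0.0008 0.0003 0.0919] turn -0.2 gapmm 35.8
```

carry_out:
  increments: [0, 0, 0, 0, 0, 0, 0, 0, 0, 0, 0.03, 0, 0, 0, 0.065, 0, 0, 0, 0.092, 0]

```text
time: 6.75
position: [0.5103, 0.1279, 0.0931]
tcp_rot: [-0.0, -0.67, 0.743, 0.0]
force: [1.4, -1.5, 0.8]
finger_gap: 0.0852
grasp_force: 0.0
```

carry_out:
  increments: [0, 0, 0, 0, 0, 0, 0, 0, 0, 0, 0, 0, 0, 0, 0, 0, 0, 0, 0, 0]
  fingers: 0
  force: 50

```text
time: 7.38
position: [0.5104, 0.129, 0.0958]
tcp_rot: [0.0, -0.67, 0.742, 0.0]
force: [-4.6, 1.0, 6.4]
finger_gap: 0.0247
grasp_force: 48.6
```

```bash
python3 -c "
from h import *
inc(-.131,0,.094)"
```

```text
now g [-0.1319  0.0005  0.0958] t 7.38 F [-4.6  1.   6.4] inc [0.0009 0.0005 0.0018] turn -0.3 gapmm 24.7
```

carry_out:
  increments: [0.004, 0, 0, 0, 0.012, 0, 0, 0, 0.021, 0, 0, 0, 0.03, 0, 0, 0, 0.039, 0, 0, 0]

```text
time: 8.0
position: [0.5069, 0.0913, 0.0958]
tcp_rot: [0.002, -0.67, 0.742, 0.0]
force: [-5.2, 7.3, 3.9]
finger_gap: 0.0247
grasp_force: 48.7
```

carry_out:
  increments: [0.009, 0, 0, 0, 0.018, 0, 0, 0, 0.027, 0, 0, 0, 0.036, 0, 0, 0, 0.043, 0, 0, 0]

```text
time: 8.62
position: [0.5028, 0.0489, 0.0958]
tcp_rot: [0.002, -0.67, 0.742, 0.0]
force: [-4.4, 9.9, 4.2]
finger_gap: 0.025
grasp_force: 48.7
```

carry_out:
  increments: [0.004, 0, 0, 0, 0.006, 0, 0, 0, 0.007, 0, 0, 0, 0.007, 0, 0, 0]

```text
time: 9.12
position: [0.5022, 0.0421, 0.0958]
tcp_rot: [0.002, -0.67, 0.742, 0.0]
force: [-3.5, 8.3, 5.1]
finger_gap: 0.0249
grasp_force: 48.7
```

```bash
python3 -c "
from h import *
inc(-.131,0,.094)
a=capture('top');b=capture('side')
import pickle;pickle.dump((a,b),open('c1.pkl','wb'))
A=cv2.resize(a['pixels'][180:240,210:290],None,fx=5,fy=5,interpolation=cv2.INTER_CUBIC)
B=cv2.resize(b['pixels'][175:245,210:280],None,fx=5.7,fy=5.7,interpolation=cv2.INTER_CUBIC)
im=np.zeros((400,800,3),np.uint8);im[:300,:400]=A;im[:399,400:799]=B[:399,:399];cv2.imwrite('pics/z3.png',im[:,:,::-1])"
```

```text
now g [-0.0446  0.0008  0.0958] t 9.12 F [-3.5  8.3  5.1] inc [-0.0864  0.0012  0.0021] turn -0.3 gapmm 24.9
```

View pics/z3.png

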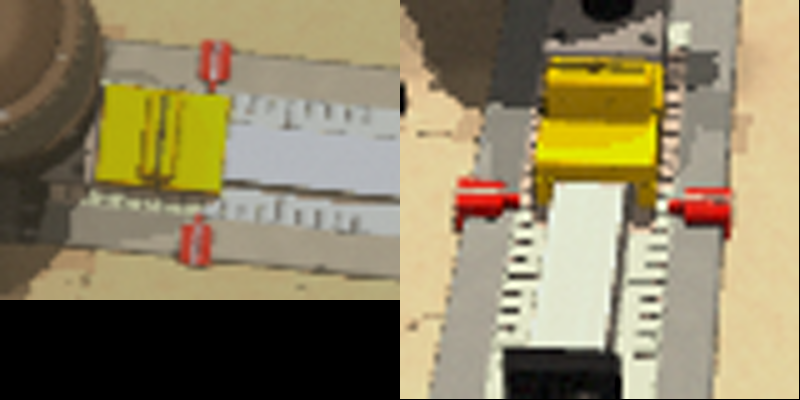

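The top crop (left) shows the rider touching the carriage, its line at about (160,140), with the noses at (212,85) and (198,222). The side crop agrees. Next, a sub-pixel measurement.

```bash
cat >> h.py <<'E'
def prof(c,xs,ys,z):
    P=np.array([w(x,y,z) for y in ys for x in xs]);m=proj(c,P).astype(np.float32).reshape(len(ys),len(xs),2)
    return cv2.remap(c['pixels'],m[...,0],m[...,1],cv2.INTER_LINEAR).astype(float)
def edges(s,xs):
    i=np.argmax(s);h=s.max()/2;on=np.where(s>h)[0];a,b=on[0],on[-1]
    f=lambda i,j:xs[i]+(h-s[i])/(s[j]-s[i])*(xs[j]-xs[i])
    return f(a-1,a),f(b,b+1)
def meas(c,x0,zs=((.047,(.017,.022)),(.047,(-.022,-.017)))):
    xs=np.arange(x0-.06,x0+.06,.0005);r=[]
    for z,yy in zs:
        p=prof(c,xs,np.linspace(*yy,8),z); s=np.clip(np.minimum(p[...,0],p[...,1])-p[...,2],0,None).mean(0); e=edges(s,xs); r.append(np.round([e[0],e[1],(e[0]+e[1])/2],4))
    xm=np.arange(.015,.065,.0005);n=[]
    for yy in((.046,.056),(-.056,-.046)):
        p=prof(c,xm,np.linspace(*yy,10),.017); s=np.clip(p[...,0]-np.maximum(p[...,1],p[...,2])-40,0,None).mean(0); e=edges(s,xm); n.append(np.round([e[0],e[1],(e[0]+e[1])/2,(s*xm).sum()/s.sum()],4))
    return r,n
E
python3 - <<'E'
from h import *
import pickle;a,b=pickle.load(open('c1.pkl','rb'));a0,b0=pickle.load(open('c0.pkl','rb'))
print(meas(a,.018));print(meas(a0,.09));print('side',meas(b,.024)[1])
xs=np.arange(.0,.04,.001)
for c in(a,b):print((prof(c,xs,np.linspace(-.012,.012,20),.07).sum(2).mean(0)).round().astype(int))
for n in (.0371,):
  for y in (.042,-.042): print(proj(a,w(n,y,.017)))
E
```

```text
([array([-0.016 ,  0.0472,  0.0156]), array([-0.0164,  0.0474,  0.0155])], [array([0.0297, 0.0442, 0.0369, 0.0372]), array([0.03  , 0.0446, 0.0373, 0.0376])])
([array([0.062 , 0.1248, 0.0934]), array([0.0623, 0.1253, 0.0938])], [array([0.0298, 0.0442, 0.037 , 0.0372]), array([0.0301, 0.0446, 0.0373, 0.0376])])
side [array([0.0304, 0.0487, 0.0395, 0.0408]), array([0.0308, 0.0473, 0.0391, 0.0409])]
[365 365 365 365 361 343 313 298 304 321 337 347 340 314 282 265 274 302
 328 347 354 344 321 307 313 330 345 357 364 367 367 367 367 367 367 368
 368 369 369 370]
[416 439 448 458 465 442 391 340 299 305 326 347 354 312 268 221 209 233
 258 289 328 366 402 419 410 400 386 352 314 276 252 249 248 247 245 242
 239 238 237 237]
[[252.39661088 194.36637372]]
[[248.90162982 226.53667399]]
```

carry_out:
  increments: [0.004, 0, 0, 0, 0.009, 0, 0, 0, 0.014, 0, 0, 0, 0.018, 0, 0, 0, 0.02, 0, 0, 0]

```text
time: 9.85
position: [0.5003, 0.0223, 0.0958]
tcp_rot: [0.002, -0.67, 0.742, 0.0]
force: [-2.8, 11.0, 4.1]
finger_gap: 0.0249
grasp_force: 48.8
```

carry_out:
  increments: [0, 0, 0, 0, 0, 0, 0, 0]

```text
time: 10.1
position: [0.5003, 0.0221, 0.0958]
tcp_rot: [0.002, -0.67, 0.742, 0.0]
force: [-3.8, 9.0, 4.4]
finger_gap: 0.0245
grasp_force: 48.8
```

```bash
cat > m.py <<'E'
from h import *
inc(-.131,0,.094)
a=capture('top');print(meas(a,.038))
xs=np.arange(.02,.055,.0005);s=prof(a,xs,np.linspace(-.012,.012,20),.07).sum(2).mean(0)
for lo,hi in((.024,.031),(.032,.041),(.041,.048)):
    k=(xs>lo)&(xs<hi);q=np.clip(s[k].min()+25-s[k],0,None);print('line',((q*xs[k]).sum()/q.sum()).round(4))
E
python3 m.py
```

```text
now g [-0.0245  0.0008  0.0958] t 10.1 F [-3.8  9.   4.4] inc [-0.1065  0.0013  0.0021] turn -0.3 gapmm 24.5
([array([0.0045, 0.0667, 0.0356]), array([0.0038, 0.0676, 0.0357])], [array([0.0297, 0.0442, 0.0369, 0.0372]), array([0.03  , 0.0446, 0.0373, 0.0375])])
line 0.0273
line 0.0353
line 0.043
```

carry_out:
  increments: [0.0005, 0, 0, 0, 0.001, 0, 0, 0, 0.0015, 0, 0, 0, 0.0016, 0, 0, 0, 0.0016, 0, 0, 0]

```text
time: 10.78
position: [0.5001, 0.0208, 0.0958]
tcp_rot: [0.002, -0.67, 0.742, 0.0]
force: [-4.0, 10.5, 5.0]
finger_gap: 0.0249
grasp_force: 48.8
```

```bash
python3 m.py
```

```text
now g [-0.0232  0.0008  0.0958] t 10.78 F [-4.  10.5  5. ] inc [-0.1078  0.0013  0.0021] turn -0.3 gapmm 24.9
([array([0.0067, 0.0685, 0.0376]), array([0.0056, 0.0678, 0.0367])], [array([0.0297, 0.0442, 0.0369, 0.0372]), array([0.03  , 0.0446, 0.0373, 0.0375])])
line 0.0289
line 0.0369
line 0.0444
```

carry_out:
  increments: [0, 0, 0, 0, 0, 0, 0, 0, 0, 0, 0, 0, 0, 0, 0, 0, 0, 0, 0, 0]

```text
time: 11.45
position: [0.5002, 0.0209, 0.0958]
tcp_rot: [0.002, -0.67, 0.742, 0.0]
force: [-3.4, 10.4, 4.8]
finger_gap: 0.0244
grasp_force: 48.8
```

carry_out:
  increments: [0, 0, 0, 0, 0, 0, 0, 0, 0, 0, 0, 0, 0, 0, 0, 0, 0, 0, 0, 0]

```text
time: 12.08
position: [0.5001, 0.0208, 0.0958]
tcp_rot: [0.002, -0.67, 0.742, 0.0]
force: [-3.8, 9.7, 4.5]
finger_gap: 0.0248
grasp_force: 48.8
```

```bash
python3 m.py
```

```text
now g [-0.0232  0.0008  0.0958] t 12.07 F [-3.8  9.7  4.5] inc [-0.1078  0.0013  0.0022] turn -0.3 gapmm 24.8
([array([0.0067, 0.0685, 0.0376]), array([0.0056, 0.0678, 0.0367])], [array([0.0297, 0.0442, 0.0369, 0.0372]), array([0.03  , 0.0446, 0.0373, 0.0375])])
line 0.0289
line 0.0369
line 0.0445
```

carry_out:
  increments: [-0.003, 0, 0, 0, -0.009, 0, 0, 0, -0.017, 0, 0, 0, -0.025, 0, 0, 0, -0.033, 0, 0, 0]

```text
time: 12.75
position: [0.5032, 0.0532, 0.0958]
tcp_rot: [0.002, -0.67, 0.742, 0.0]
force: [-3.0, 4.9, 4.1]
finger_gap: 0.0244
grasp_force: 48.8
```

carry_out:
  increments: [-0.008, 0, 0, 0, -0.016, 0, 0, 0, -0.024, 0, 0, 0, -0.032, 0, 0, 0, -0.04, 0, 0, 0]

```text
time: 13.38
position: [0.507, 0.0926, 0.0958]
tcp_rot: [0.001, -0.67, 0.742, 0.0]
force: [-4.3, 3.8, 3.9]
finger_gap: 0.0249
grasp_force: 48.8
```

carry_out:
  increments: [-0.008, 0, 0, 0, -0.016, 0, 0, 0, -0.022, 0, 0, 0, -0.027, 0, 0, 0, -0.031, 0, 0, 0]

```text
time: 14.0
position: [0.5099, 0.1231, 0.0958]
tcp_rot: [0.001, -0.67, 0.742, 0.0]
force: [-4.7, 2.5, 4.6]
finger_gap: 0.0245
grasp_force: 48.8
```

carry_out:
  increments: [-0.002, 0, 0, 0, -0.003, 0, 0, 0, -0.004, 0, 0, 0, -0.0045, 0, 0, 0, -0.005, 0, 0, 0]

```text
time: 14.62
position: [0.5103, 0.1278, 0.0958]
tcp_rot: [0.001, -0.67, 0.742, 0.0]
force: [-3.5, 3.1, 5.0]
finger_gap: 0.0247
grasp_force: 48.8
```

```bash
python3 m.py
```

```text
now g [-0.1307  0.0006  0.0958] t 14.62 F [-3.5  3.1  5. ] inc [-0.0003  0.0006  0.0018] turn -0.3 gapmm 24.7
([array([0.0054, 0.0685, 0.037 ]), array([0.0055, 0.0677, 0.0366])], [array([0.0297, 0.0442, 0.0369, 0.0372]), array([0.03  , 0.0446, 0.0373, 0.0376])])
line 0.0288
line 0.0368
line 0.0448
```

Rider is at the mark. Ease in the last millimetre until the housing resists.

carry_out:
  increments: [-0.0005, 0, 0, 0, -0.001, 0, 0, 0, -0.0015, 0, 0, 0, -0.0015, 0, 0, 0]

```text
time: 15.18
position: [0.5104, 0.129, 0.0958]
tcp_rot: [0.0, -0.67, 0.742, 0.0]
force: [-3.5, 1.8, 5.5]
finger_gap: 0.0249
grasp_force: 48.8
```

carry_out:
  increments: [-0.0005, 0, 0, 0, -0.0005, 0, 0, 0]

```text
time: 15.42
position: [0.5104, 0.129, 0.0958]
tcp_rot: [0.0, -0.67, 0.742, -0.0]
force: [-3.8, -0.7, 5.0]
finger_gap: 0.0246
grasp_force: 48.8
```

Resistance felt at the same position as before the pull (y 0.129), so it is home. Open, wait, rise.

carry_out:
  increments: [0, 0, 0, 0, 0, 0, 0, 0, 0, 0, 0, 0, 0, 0, 0, 0, 0, 0, 0, 0]
  fingers: 1

```text
time: 16.05
position: [0.5107, 0.1291, 0.0942]
tcp_rot: [-0.0, -0.67, 0.742, 0.0]
force: [0.4, -0.6, 0.7]
finger_gap: 0.0855
grasp_force: 0.0
```

carry_out:
  increments: [0, 0, -0.02, 0, 0, 0, -0.05, 0, 0, 0, -0.09, 0, 0, 0, -0.13, 0, 0, 0, -0.16, 0]

```text
time: 16.68
position: [0.5109, 0.1291, 0.2562]
tcp_rot: [0.001, -0.67, 0.742, -0.0]
force: [0.2, -0.1, -0.1]
finger_gap: 0.0854
grasp_force: 0.0
```

carry_out:
  increments: [-0.03, 0, 0, 0, -0.07, 0, 0, 0, -0.12, 0, 0, 0, -0.15, 0, 0, 0, -0.15, 0, 0, 0]

```text
time: 17.3
position: [0.5258, 0.2801, 0.2535]
tcp_rot: [-0.0, -0.671, 0.741, 0.0]
force: [0.2, -1.2, -0.1]
finger_gap: 0.0852
grasp_force: 0.0
```

```bash
python3 m.py; python3 -c "
from h import *
a=capture('top');b=capture('side')
im=np.hstack([cv2.resize(a['pixels'][140:270,110:310],None,fx=2.2,fy=2.2),cv2.resize(b['pixels'][100:260,170:330],None,fx=1.7875,fy=1.7875)]);print(im.shape);cv2.imwrite('pics/end.png',im[:,:,::-1])"
```

```text
now g [-0.2838  0.0012  0.2535] t 17.3 F [ 0.2 -1.2 -0.1] inc [0.1527 0.0007 0.1596] turn -0.1 gapmm 85.2
([array([0.0054, 0.0685, 0.037 ]), array([0.0055, 0.0676, 0.0366])], [array([0.0297, 0.0442, 0.0369, 0.0372]), array([0.03  , 0.0446, 0.0373, 0.0375])])
line 0.0289
line 0.0368
line 0.0447
(286, 726, 3)
```

View pics/end.png

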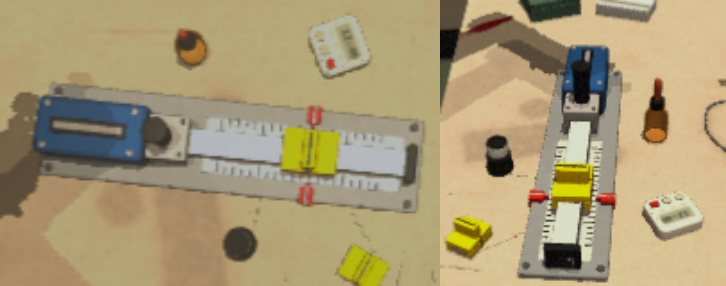

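The carriage is home, at about (165,135). The rider's line at (310,150) is level with the noses at (314,118) and (307,193), and the bystanders have not moved.

```bash
python3 -c "
from cell import *
print(sign_off())"
```

```text
the job is handed in; nothing more can be done
None
```

The gauge check is done and handed in after about 17 s: the rider stands about 0.3 mm short of the red mark by the top camera, the carriage is fully home and released, and the mark and the things round the gauge were not disturbed.

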